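Set a bonded dish under the ratchet press

TASK

Lift the ratchet press's head by its fixed handle alone, so that the pawl clicks up the teeth, until the foot is well clear of the dish, and let the pawl hold it. Push the loading tray fully home to bring the freshly glued dish under the foot. Then squeeze the release lever to the handle, carry the head down gently until the foot just touches the brittle dish, and let go so that it rests on the dish by its own weight; leave the spare dish and the bottle alone.

Things in the scene. Friction and masses are not known exactly. Their poses are not given: they have to be found in the camera images.
- handle (a point): Centre of the fixed handle on top of the press's sliding carriage: upright black plate 12 mm thick (x), 46 mm wide (y), 38 mm high; all else but the lever's pad is lower. x points from the release lever to the handle, y to the side the tray comes from, z up; the press is turned about z only. To lift, take it by its two 46 mm ends: a finger may not fit between it and the lever.
- release (a point): Centre of the release lever's pad: upright black plate 8 mm thick, 36 mm wide, 40 mm high, leaning 0.12 rad outwards, 30 mm from the handle's centre towards its -x (40 mm over both plates). Squeezed it moves 8 mm (32 mm over both); the handle stays, so a grip ends centred 10 mm from the handle's centre towards the lever. Let the handle be held before the pawl comes clear.
- tray_knob (a point): Middle of the upright round knob at the outer end of the loading tray: 16 mm across, 35 mm high (top 13 mm above this point). The tray slides in along the handle's -y; push or pinch the knob.
- head (a joint): Height of the carriage (handle, lever, head and foot) above its lowest position, m, 0 to 0.085. Teeth every 8 mm: lifting takes about 5 N for the weight and up to 10 N more at each click; let go, it sinks by up to 8 mm until the pawl sits on a tooth. The foot meets the dish somewhere between 0.033 and 0.047.
- lever (a joint): Angle of the release lever and pawl, rad: 0 at rest (pawl in the teeth), about 0.1 at each click, 0.12 fully squeezed; above 0.1 the pawl is clear of the teeth and only the hand holds the head. Sprung, 2 to 4 N at the pad, a few N more while the pawl carries the head; springs back when let go.
- tray (a joint): How far the loading tray is pushed in, m: 0 fully out, 0.100 home against its end stop, with the dish under the foot. About 2 N of friction.
- foot_axis (a point): Arm that reaches from the carriage over the tray; origin on the axis of the round rubber-faced foot (64 mm across), 20 mm above the foot's underside. The foot hangs on a set screw and may be up to 14 mm lower than that, so the dish must be felt for. Axes as for the handle.
- dish: Round clear culture dish, 64 mm across, 18 mm high, origin at the centre of its underside. It stands loose between four short pins on a block on the tray; its rim is 63 mm above the table. Brittle: cracks above about 16 N, or if the foot is let fall on it.
- spare_dish: Another 64 mm dish, 18 mm high, on the table in front of the press; origin at the centre of its underside. To be left alone.
- small_bottle: Small capped bottle, 44 mm across, 88 mm high, on the table beside the press, away from the tray; origin at the centre of its underside. To be left alone.
Not all that is in view belongs to the job. What is shaped like the dish but purple or red is not meant.

How it is judged:
On the way, in this order (a step that is already met when the one before it is completed fails the run):
1. the head is raised clear of the dish and held there by the pawl alone (value of joint head above 0.032 m and contact force between the fingers and anything else below 0.5 N and value of joint lever below 0.06 rad), for 0.2 s.
2. the tray is fully home (value of joint tray above 0.098 m), for 0.2 s.
At the end, for the whole second after the job is handed in: The tray is home within 2 mm; the dish stands upright in its place, centred under the foot within 5 mm; the foot rests on it with at least 1.5 N; the release lever is let go and the head is at rest (value of joint tray above 0.098 m and contact force between dish and head above 1.5 N and x of dish in the frame of head between -0.005 and 0.005 m and y of dish in the frame of head between -0.005 and 0.005 m and angle between dish's own z axis and vertical below 0.05 rad and value of joint lever below 0.115 rad and linear speed of head below 0.01 m/s); the robot touches nothing.
It fails at once if the foot presses or strikes the dish with more than 16 N (contact force between dish and head above 16 N).
It fails at once if the head is let fall onto the dish (value of joint tray above 0.09 m and velocity of joint head below -0.12 m/s and value of joint head below 0.05 m).
It fails at once if the release lever is squeezed while the head is being lifted off its low position (value of joint lever above 0.112 rad and velocity of joint head above 0.02 m/s and value of joint head below 0.03 m).
It fails at once if the dish is tipped (angle between dish's own z axis and vertical above 0.2 rad).
It fails at once if the spare dish or the small bottle is pushed away or knocked over (distance of any of spare_dish, small_bottle from where it was at the start of the episode above 0.03 m or angle between small_bottle's own z axis and vertical above 0.4 rad).
It also fails if it takes over 67 s, if anything falls off the work surface, if the arm or the gripper's body presses on something with over 40 N, if the wrist force passes 120 N, or if a joint passes its speed limit or range.

ROBOT

A 7-joint arm with a two-finger parallel gripper is mounted at the origin on a cart in front of the work surface, level with it; the furniture and walls round the work are solid. World frame = base frame: x ahead of the robot, y to its left, z up, the work surface at z = 0. Lengths are in m, angles in rad, forces in N, time in s.
With the tool pointing down it reaches from about 0.4 to 0.85 m from the base axis. Payload 4.4 kg.
Tool frame: the origin (TCP) lies midway between the tips of the shut fingers; the grasp point (between the pads) lies 19 mm behind it; z points along the fingers, y is the line along which they close (so a half turn about z gives the same grasp; the last joint's range is limited). The gripper opens to 94 mm and grips with 3 to 60 N. Pads are 16 mm wide; open, the fingers measure 119 mm over their backs; the gripper's body (75 mm by 177 mm) begins 78 mm behind the grasp point.
Start: joints at [1.037, 0.628, 0.038, 1.517, -0.027, 0.996, -0.02], TCP at [0.293, -0.58, 0.205] pointing down, gripper open.
Joint ranges: [-3.06, 3.06], [-0.37, 2.12], [-1.25, 1.32], [0.18, 2.47], [-1.1, 4.24], [0.23, 1.98], [-2.94, 2.94]. Speed limits (rad/s): [2.57, 2.57, 3.14, 3.14, 3.14, 3.14, 3.14].

INTERFACE

Orientations are given as a unit quaternion [x, y, z, w].
In Python, from bench import env, snapshot, camera_model, finder gives the robot as it stands.
- The arm moves only by the tool play_rows, never from a script. Its argument "commands" is a list of rows, each an object with "dp": the shift along the tool's x, y, z scaled (see below), a list of three; "angular": the turn, a rotation vector about the tool's x, y, z scaled (see below), a list of three; "claw": the opening, from 0 (shut) to 1 (fully open). A call has 1 to 5 rows; each row is the pose to reach, as a shift and turn from the pose commanded when the call began, along the tool's axes at that moment; what a row does not reach only later rows make up. The controller multiplies each number of a shift by 200 mm and each number of a turn by 1.5 rad. A row lasts 1/10 s, in which the tool goes at most 50 mm and 8.59 degrees, less where a joint would pass 70% of its speed; a pose out of reach is approached as far as the arm can. A call with a number of a shift or a turn outside -1 to 1 is refused whole. A call with a gripper value outside its range is refused whole. The fingers move at their own pace and stop on an object; "grip_force" is the grip in N (left out, the last holds). Time passes only in rows, so rows that repeat a pose let the fingers close. It gives the time, the measured TCP pose, the force, the opening and the grip force at its end, in the units of the state.
- env.get_state(): the state, without advancing time (a new reading comes with each control period).
- snapshot(name): name is "scene" or "top"; returns the picture (384x512x3 uint8, blue, green, red); there is no depth.
- camera_model(name): a dict with "intrinsics" (3x3 intrinsics, pixels), "k1" (the pictures are not rectified: a ray, as slopes to the right and down, at radius r is drawn at 1 + k1 r^2 times it, then the intrinsics apply), "R" (3x3) and "t" (3): a world point X has camera coordinates R X + t. Camera axes: x right, y down, z forward; pixel columns grow to the right and rows downward; lengths in m; the calibration is good to about 2 mm. A picture is of the moment at which its call begins. camera_model takes no time and is no camera call.
- env.job_done(): hands the job in; it is judged then, once.
Trained networks look in the newest picture that a camera, given by its name, has taken for a name from the list of things; names that differ only in an ending like _2 or _b are one class to them, and where a whole thing is asked for, a point or a joint stands for the part that bears it (a point fixed in the world has none). Each returns a list of dicts, best first, with "p" (0 to 1); they miss things now and then, are a little off and sometimes report something else, mostly with a low value. They report only what shows in the picture. A call takes as long as a camera call. They do not tell look-alikes from the thing itself.
- finder.find_in(camera, query): "position" ([x, y, z] in m, in world coordinates, good to about 4 mm: the middle of the surface that is visible of it).
- finder.regions_of(camera, query): "pixels" (384x512 bool, what is visible of it).
- finder.landmark_of(camera, query): "position" ([x, y, z] in m, in world coordinates, good to about 4 mm: a listed point, or the origin of a listed thing).
The state is a dict: "time": time; "joints": joint angles; "joint_velocities": joint speeds; "effort": joint torques, N m; "tcp_pos": TCP position; "tcp_rot": TCP orientation; "force": force on the tool from outside, world axes, zero at the start; "moment": the same for the moment, N m; "grip_width": finger opening in m; "gripper_force": force on a finger pad.
Only numpy, scipy, OpenCV 4.12 (cv2) and the standard library are available. Lean on these libraries where they do the work, as an engineer would, in place of code of your own. Each camera call takes 0.05 s, during which the arm holds its last target. There are 200 camera calls.

## Working session

There is one attempt and no reset: what is moved stays moved. The work goes in short steps, Python scripts to look and compute and a tool call to move; the robot and the scene stay as the last step left them, time stands still between calls to the robot, and variables do not carry over. Pictures are saved under pics/ and viewed, at most 10 in all, crops included, and the job is handed in when it is done.

Besides the shell and the picture viewer there is one more tool, called after "Emit:" as name([rows], argument=value, ...), one row to a line, values as JSON. play_rows: Moves the arm, as the interface text tells. Its arguments: {"type":"object","properties":{"commands":{"type":"array"},"grip_force":{"type":"number"}},"required":["commands"]}

```bash
ls; mkdir -p pics; python3 - <<'E'
from bench import env, snapshot, camera_model, finder
import cv2,numpy as np
a=snapshot("scene");b=snapshot("top")
cv2.imwrite("pics/a.png",a);cv2.imwrite("pics/b.png",b)
for n in ["handle","release","tray_knob","foot_axis","dish","spare_dish","small_bottle"]:
  for c in ["scene","top"]:
    print(n,c,[(np.round(r["position"],3).tolist(),round(r["p"],2)) for r in finder.landmark_of(c,n)[:4]])
s=env.get_state();print(s)
E
```

```text
pics
handle scene [([0.588, -0.044, 0.194], 0.83)]
handle top [([0.593, -0.045, 0.193], 0.79), ([0.545, -0.169, 0.004], 0.2)]
release scene [([0.561, -0.042, 0.196], 0.41)]
release top [([0.556, -0.042, 0.193], 0.57)]
tray_knob scene [([0.498, 0.136, 0.051], 0.41)]
tray_knob top [([0.496, 0.141, 0.047], 0.73)]
foot_axis scene [([0.505, -0.049, 0.053], 0.64)]
foot_axis top [([0.505, -0.048, 0.048], 0.65)]
dish scene [([0.507, 0.248, -0.001], 0.59), ([0.758, -0.331, 0.004], 0.57)]
dish top [([0.503, 0.052, 0.044], 0.79), ([0.514, 0.252, 0.001], 0.55), ([0.758, -0.332, 0.002], 0.51), ([0.508, -0.046, 0.044], 0.24)]
spare_dish scene [([0.563, -0.04, 0.196], 0.63)]
spare_dish top [([0.405, -0.081, -0.007], 0.86)]
small_bottle scene [([0.544, -0.166, 0.001], 0.76)]
small_bottle top [([0.548, -0.168, 0.005], 0.71), ([0.558, -0.045, 0.19], 0.45)]
{'time': 0.8, 'joints': array([ 1.03721928,  0.62835949,  0.03853254,  1.51741467, -0.02702241,
        0.9962944 , -0.02003268]), 'joint_velocities': array([ 2.11429675e-05,  1.01448780e-05, -1.56914002e-03,  1.50448792e-03,
       -2.43752914e-03, -4.31024760e-04,  3.58406267e-04]), 'effort': array([-1.73035769e-04, -5.49539387e+01,  1.14270050e+00, -1.86940956e+01,
       -5.24328346e-02,  1.55807898e-02, -5.54485695e-06]), 'tcp_pos': array([ 0.2931069 , -0.58017702,  0.20550058]), 'tcp_rot': array([9.72783723e-01, 2.31714969e-01, 2.36522508e-05, 1.61713394e-05]), 'force': array([-0.67227902, -0.02428796, -0.59428587]), 'moment': array([-0.01704899,  0.01493742, -0.03387547]), 'gripper_force': 0.0, 'grip_width': 0.09351615457161572}
```

View pics/a.png

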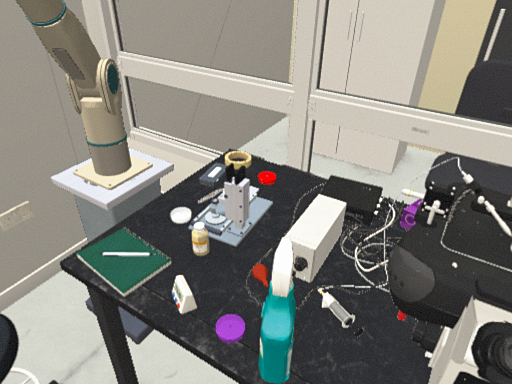

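View pics/b.png

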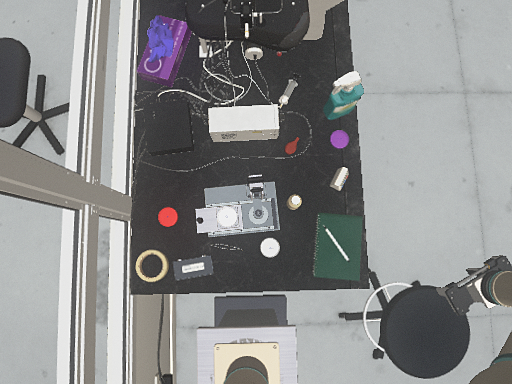

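The top view shows the press around px (240,208): black handle/lever near (257,185), foot (259,212), dish on the tray (228,216), and knob (201,218). The spare dish is at (270,247) and the bottle at (294,202). The purple (340,139) and red (167,216) discs are decoys. The glued dish is the one standing on the tray. I'll confirm it in an enlarged crop.

```bash
cat > h.py <<'E'
from bench import env, snapshot, camera_model, finder
import cv2,numpy as np
from scipy.spatial.transform import Rotation as Ro
def pix2w(c,uv,z):
    m=camera_model(c);K=np.array(m["intrinsics"]);R=np.array(m["R"]);t=np.array(m["t"])
    u=cv2.undistortPoints(np.array(uv,float).reshape(-1,1,2),K,np.array([m["k1"],0,0,0.]))[:,0]
    d=np.c_[u,np.ones(len(u))]@R; o=-R.T@t
    return o+d*((z-o[2])/d[:,2])[:,None]
def lm(c,n,k=1): return [(np.round(r["position"],4).tolist(),round(r["p"],2)) for r in finder.landmark_of(c,n)[:k]]
def st():
    s=env.get_state();print(s["time"],np.round(s["tcp_pos"],4),np.round(s["tcp_rot"],4),"F",np.round(s["force"],1),"w",round(s["grip_width"],4),"gf",round(s["gripper_force"],1))
    return s
E
python3 - <<'E'
from h import *
P={}
for i in range(4):
  for c in ["scene","top"]:
    snapshot(c)
    for n in ["handle","release","tray_knob","foot_axis","dish"]:
      for p,q in lm(c,n,4):
        if q>.4 and 0.45<p[0]<.62 and abs(p[1]-.04)<.12 and (n!="dish" or p[2]>.03): P.setdefault((n,c),[]).append(p)
for k,v in P.items(): print(k,len(v),np.mean(v,0).round(4),np.std(v,0).round(4))
b=snapshot("top")
cv2.imwrite("pics/c.png",np.hstack([cv2.resize(b[170:260,185:305],(780,585),interpolation=cv2.INTER_CUBIC)]))
for n in ["handle","release"]:
  for r in finder.regions_of("top",n)[:1]:
    m=r["pixels"]; ys,xs=np.nonzero(m); print(n,r["p"],xs.min(),xs.max(),ys.min(),ys.max(),len(xs))
E
```

```text
('handle', 'scene') 4 [ 0.588  -0.047   0.1937] [0.0022 0.001  0.0012]
('release', 'scene') 5 [ 0.5505 -0.0447  0.1667] [0.0212 0.0035 0.0571]
('tray_knob', 'scene') 2 [0.4975 0.1358 0.0478] [0.0015 0.0005 0.0001]
('foot_axis', 'scene') 4 [ 0.5074 -0.0499  0.0538] [0.0014 0.0022 0.0016]
('handle', 'top') 4 [ 0.5906 -0.045   0.1938] [0.0006 0.0013 0.0012]
('release', 'top') 4 [ 0.5566 -0.0438  0.1929] [0.0016 0.0013 0.0009]
('tray_knob', 'top') 4 [0.4948 0.141  0.0422] [0.001  0.0001 0.0016]
('dish', 'top') 6 [0.5199 0.0187 0.0934] [0.0251 0.0451 0.0698]
('dish', 'scene') 2 [0.5062 0.0431 0.0512] [0.0046 0.0921 0.0031]
('foot_axis', 'top') 3 [ 0.5071 -0.0465  0.0472] [0.0011 0.0007 0.0003]
handle 0.95 248 267 175 224 676
release 0.41 251 262 188 198 101
```

View pics/c.png

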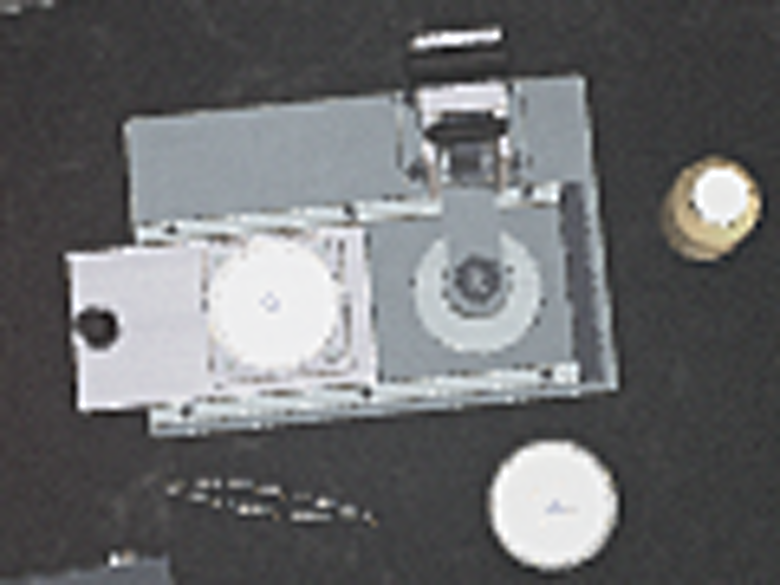

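```bash
python3 - <<'E'
from h import *
f=lambda x,y:(185+x/6.5-.5,170+y/6.5-.5)
for a,b in [((130,120),(580,78)),((155,435),(615,385)),((70,255),(205,243)),((80,410),(375,380))]:
  p=pix2w("top",[f(*a),f(*b)],0.01);d=p[0]-p[1];print(p.round(3).tolist(),"yaw",np.arctan2(-d[0],d[1]))
m=camera_model("top");R=np.array(m["R"]);t=np.array(m["t"]);print("cam",-R.T@t)
for X in [(.5895,-.046,.194),(.5895,-.046,.213),(.557,-.044,.193),(.557,-.044,.213),(.496,.139,.05),(.507,-.048,.05)]:
  u=cv2.projectPoints(np.array([X]),cv2.Rodrigues(R)[0],t,np.array(m["intrinsics"]),np.array([m["k1"],0,0,0]))[0].ravel();print(X,((u-[184.5,169.5])*6.5).round(0))
a=snapshot("scene")
cv2.imwrite("pics/d.png",cv2.resize(a[165:255,180:290],(733,600),interpolation=cv2.INTER_CUBIC))
E
```

```text
[[0.604, 0.125, 0.01], [0.619, -0.106, 0.01]] yaw 0.06667402961210611
[[0.443, 0.114, 0.01], [0.462, -0.119, 0.01]] yaw 0.08078223446116528
[[0.535, 0.156, 0.01], [0.539, 0.087, 0.01]] yaw 0.06218196795427575
[[0.456, 0.152, 0.01], [0.467, 0.002, 0.01]] yaw 0.07477228803754303
cam [ 0.39408117 -0.04351354  1.22594159]
(0.5895, -0.046, 0.194) [463.  72.]
(0.5895, -0.046, 0.213) [463.  63.]
(0.557, -0.044, 0.193) [461. 146.]
(0.557, -0.044, 0.213) [461. 138.]
(0.496, 0.139, 0.05) [ 92. 324.]
(0.507, -0.048, 0.05) [473. 291.]
```

View pics/d.png

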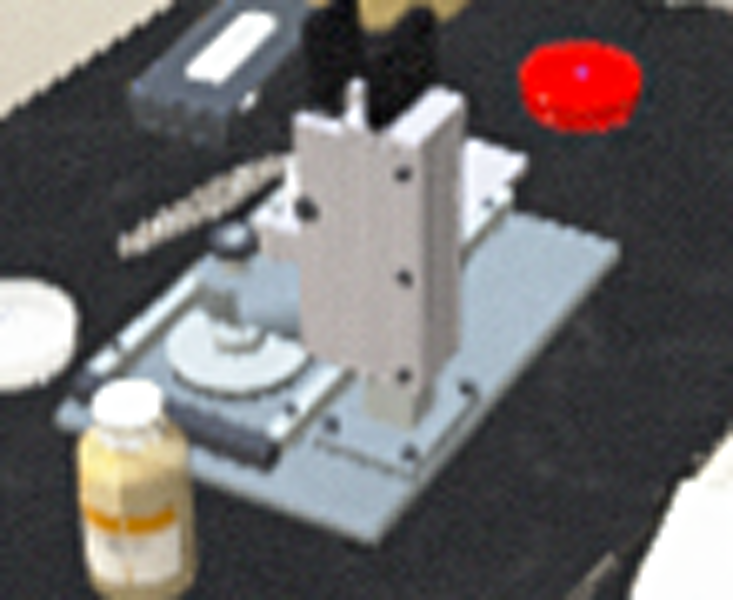

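The glued dish on the tray is confirmed at crop px (270,300). The press yaw is about 0.07 rad. The black handle is at crop px (457,60) and the lever pad at (465,127). In the side crop the handle is on top at (400,60). I'll make the first move now: up and partway in.

Emit:
play_rows([
  {"dp": [0.1, -0.05, -0.2], "angular": [0, 0, 0.09], "claw": 1},
  {"dp": [0.3, -0.15, -0.35], "angular": [0, 0, 0.18], "claw": 1},
  {"dp": [0.5, -0.3, -0.5], "angular": [0, 0, 0.265], "claw": 1},
  {"dp": [0.7, -0.4, -0.6], "angular": [0, 0, 0.265], "claw": 1},
  {"dp": [0.9, -0.5, -0.6], "angular": [0, 0, 0.265], "claw": 1},
])

```text
time: 3.9
tcp_pos: [0.407, -0.4138, 0.3282]
tcp_rot: [0.999, 0.034, 0.002, 0.002]
force: [1.6, 0.0, -0.2]
grip_width: 0.0939
gripper_force: 0.0
```

```bash
python3 - <<'E'
from h import *
st()
o=[]
ya=.071;ex=np.array([np.cos(ya),np.sin(ya),0]);ey=np.array([-np.sin(ya),np.cos(ya),0]);ez=np.array([0,0,1.])
for c,(x0,y0,w,h) in {"top":(236,166,40,40),"scene":(215,160,45,45)}.items():
  b=snapshot(c)[y0:y0+h,x0:x0+w]; f=390/w
  im=cv2.resize(b,(390,int(h*f)),interpolation=cv2.INTER_CUBIC);im2=im.copy()
  m=camera_model(c);R=np.array(m["R"]);t=np.array(m["t"])
  for x,col in [(.590,(0,0,255)),(.597,(0,255,0))]:
    C=np.array([x,-.046,.194])
    for off,s,ln in [(0,(.012,.046,.038),0),(-.03,(.008,.036,.04),-.12)]:
      P=[]
      for i in range(8):
        l=np.array([(i&1)-.5,(i>>1&1)-.5,(i>>2&1)-.5])*s
        l=np.array([l[0]*np.cos(ln)+l[2]*np.sin(ln)+off,l[1],l[2]*np.cos(ln)-l[0]*np.sin(ln)])
        P.append(C+l[0]*ex+l[1]*ey+l[2]*ez)
      u=cv2.projectPoints(np.array(P),cv2.Rodrigues(R)[0],t,np.array(m["intrinsics"]),np.array([m["k1"],0,0,0]))[0][:,0]
      u=((u-[x0-.5,y0-.5])*f).astype(int)
      for i in range(8):
        for j in (1,2,4):
          if not i&j: cv2.line(im2,tuple(map(int,u[i])),tuple(map(int,u[i|j])),col,1)
  o.append(np.hstack([im,im2])[:390])
  cv2.imwrite(f"pics/e_{c}.png",o[-1])
E
```

```text
3.9 [ 0.407  -0.4138  0.3282] [0.9994 0.0342 0.0018 0.0022] F [ 1.6  0.  -0.2] w 0.0939 gf 0.0
```

View pics/e_top.png

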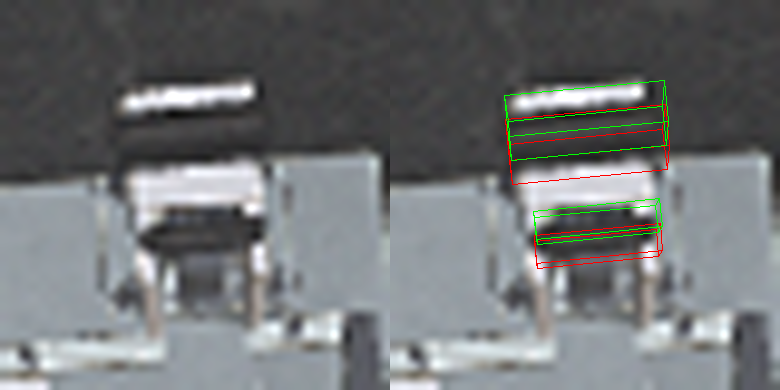

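View pics/e_scene.png

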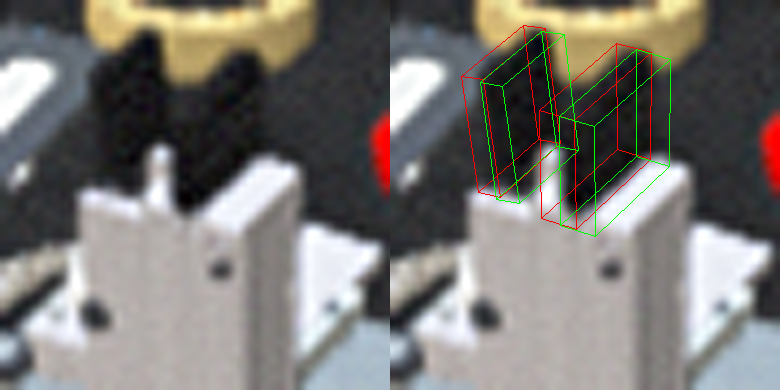

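Emit:
play_rows([
  {"dp": [0.17, -0.17, 0], "angular": [0, 0, 0], "claw": 1},
  {"dp": [0.34, -0.34, 0], "angular": [0, 0, 0], "claw": 1},
  {"dp": [0.51, -0.51, 0], "angular": [0, 0, 0], "claw": 1},
  {"dp": [0.68, -0.68, 0], "angular": [0, 0, 0], "claw": 1},
  {"dp": [0.85, -0.85, 0], "angular": [0, 0, 0], "claw": 1},
])

```text
time: 4.5
tcp_pos: [0.5643, -0.231, 0.3251]
tcp_rot: [0.999, 0.035, -0.0, 0.0]
force: [1.7, -0.3, -0.6]
grip_width: 0.0943
gripper_force: 0.0
```

Emit:
play_rows([
  {"dp": [0.08, -0.24, 0], "angular": [0, 0, 0], "claw": 1},
  {"dp": [0.15, -0.48, 0], "angular": [0, 0, 0], "claw": 1},
  {"dp": [0.21, -0.72, 0], "angular": [0, 0, 0], "claw": 1},
  {"dp": [0.21, -0.93, 0], "angular": [0, 0, 0], "claw": 1},
  {"dp": [0.21, -0.93, 0], "angular": [0, 0, 0], "claw": 1},
])

```text
time: 5.0
tcp_pos: [0.5923, -0.0351, 0.3247]
tcp_rot: [0.999, 0.041, -0.0, -0.003]
force: [0.1, 0.4, -0.2]
grip_width: 0.0938
gripper_force: 0.0
```

Emit:
play_rows([
  {"dp": [0.01, 0.04, 0.15], "angular": [0, 0, 0], "claw": 1},
  {"dp": [0.01, 0.04, 0.35], "angular": [0, 0, 0], "claw": 1},
  {"dp": [0.01, 0.04, 0.5], "angular": [0, 0, 0], "claw": 1},
  {"dp": [0.01, 0.04, 0.5], "angular": [0, 0, 0], "claw": 1},
])

```text
time: 5.4
tcp_pos: [0.5916, -0.0525, 0.221]
tcp_rot: [0.999, 0.035, -0.004, -0.0]
force: [-0.6, 0.3, 1.1]
grip_width: 0.0937
gripper_force: 0.0
```

Emit:
play_rows([
  {"dp": [0, 0, 0], "angular": [0, 0, 0], "claw": 1},
  {"dp": [0, 0, 0], "angular": [0, 0, 0], "claw": 1},
])

```text
time: 5.6
tcp_pos: [0.5963, -0.0521, 0.227]
tcp_rot: [0.999, 0.035, 0.002, 0.0]
force: [-0.0, 1.1, -0.1]
grip_width: 0.094
gripper_force: 0.0
```

Emit:
play_rows([
  {"dp": [0, -0.03, 0.1], "angular": [0, 0, 0.003], "claw": 1},
  {"dp": [0, -0.03, 0.2], "angular": [0, 0, 0.003], "claw": 1},
  {"dp": [0, -0.03, 0.2], "angular": [0, 0, 0.003], "claw": 1},
])

```text
time: 5.9
tcp_pos: [0.5939, -0.0454, 0.1847]
tcp_rot: [0.999, 0.033, -0.001, -0.0]
force: [-0.1, -0.2, -0.3]
grip_width: 0.094
gripper_force: 0.0
```

```bash
python3 - <<'E'
from h import *
b=snapshot("scene");c=snapshot("top");st()
cv2.imwrite("pics/f.png",np.hstack([cv2.resize(b[150:225,205:280],(390,390),interpolation=3-1),cv2.resize(c[160:220,226:286],(390,390),interpolation=2)]))
st()
E
```

```text
6.0 [ 0.5955 -0.0457  0.1866] [9.995e-01 3.280e-02 1.100e-03 2.000e-04] F [0.3 0.4 0.1] w 0.0941 gf 0.0
6.0 [ 0.5955 -0.0457  0.1866] [9.995e-01 3.280e-02 1.100e-03 2.000e-04] F [0.3 0.4 0.1] w 0.0941 gf 0.0
```

View pics/f.png

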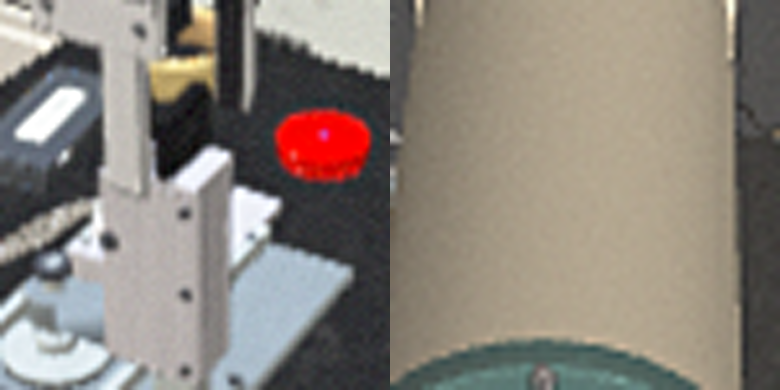

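Side view: the near finger tip (128,190) and far finger tip (238,105) straddle the black handle (183,130) symmetrically. Closing now.

Emit:
play_rows([
  {"dp": [0, 0, 0], "angular": [0, 0, 0], "claw": 0.4},
  {"dp": [0, 0, 0], "angular": [0, 0, 0], "claw": 0.2},
  {"dp": [0, 0, 0], "angular": [0, 0, 0], "claw": 0},
  {"dp": [0, 0, 0], "angular": [0, 0, 0], "claw": 0},
  {"dp": [0, 0, 0], "angular": [0, 0, 0], "claw": 0},
], grip_force=40)

```text
time: 6.5
tcp_pos: [0.5946, -0.0454, 0.1853]
tcp_rot: [0.999, 0.033, 0.0, 0.0]
force: [-1.1, 0.3, -0.9]
grip_width: 0.0574
gripper_force: 0.0
```

Emit:
play_rows([
  {"dp": [0, 0, 0], "angular": [0, 0, 0], "claw": 0},
  {"dp": [0, 0, 0], "angular": [0, 0, 0], "claw": 0},
  {"dp": [0, 0, 0], "angular": [0, 0, 0], "claw": 0},
  {"dp": [0, 0, 0], "angular": [0, 0, 0], "claw": 0},
])

```text
time: 6.9
tcp_pos: [0.5944, -0.0428, 0.185]
tcp_rot: [0.999, 0.034, -0.0, -0.002]
force: [-0.4, 5.6, 1.3]
grip_width: 0.0457
gripper_force: 40.0
```

Emit:
play_rows([
  {"dp": [0, -0.012, -0.03], "angular": [0, 0, 0], "claw": 0},
  {"dp": [0, -0.012, -0.06], "angular": [0, 0, 0], "claw": 0},
  {"dp": [0, -0.012, -0.09], "angular": [0, 0, 0], "claw": 0},
  {"dp": [0, -0.012, -0.12], "angular": [0, 0, 0], "claw": 0},
  {"dp": [0, -0.012, -0.12], "angular": [0, 0, 0], "claw": 0},
])

```text
time: 7.4
tcp_pos: [0.5943, -0.0428, 0.21]
tcp_rot: [0.999, 0.033, 0.0, -0.0]
force: [1.1, 3.2, -4.9]
grip_width: 0.0454
gripper_force: 40.0
```

Emit:
play_rows([
  {"dp": [0, 0, -0.05], "angular": [0, 0, 0], "claw": 0},
  {"dp": [0, 0, -0.1], "angular": [0, 0, 0], "claw": 0},
  {"dp": [0, 0, -0.15], "angular": [0, 0, 0], "claw": 0},
  {"dp": [0, 0, -0.2], "angular": [0, 0, 0], "claw": 0},
  {"dp": [0, 0, -0.24], "angular": [0, 0, 0], "claw": 0},
])

```text
time: 7.9
tcp_pos: [0.5941, -0.0428, 0.2577]
tcp_rot: [0.999, 0.033, -0.0, -0.0]
force: [3.9, 1.9, -10.9]
grip_width: 0.0457
gripper_force: 40.0
```

Emit:
play_rows([
  {"dp": [0, 0, 0], "angular": [0, 0, 0], "claw": 0},
  {"dp": [0, 0, 0], "angular": [0, 0, 0], "claw": 0},
])

```text
time: 8.1
tcp_pos: [0.5942, -0.0428, 0.2579]
tcp_rot: [0.999, 0.033, 0.0, -0.0]
force: [1.3, 3.4, -5.1]
grip_width: 0.0456
gripper_force: 40.0
```

Emit:
play_rows([
  {"dp": [0, 0, 0.01], "angular": [0, 0, 0], "claw": 0},
  {"dp": [0, 0, 0.02], "angular": [0, 0, 0], "claw": 0},
  {"dp": [0, 0, 0.03], "angular": [0, 0, 0], "claw": 0},
  {"dp": [0, 0, 0.03], "angular": [0, 0, 0], "claw": 0},
])

```text
time: 8.5
tcp_pos: [0.5943, -0.0428, 0.2555]
tcp_rot: [0.999, 0.033, 0.001, -0.0]
force: [-7.1, 4.1, 21.1]
grip_width: 0.0459
gripper_force: 40.0
```

Pawl seated, so the push down is now resisted. I'll relax and open.

Emit:
play_rows([
  {"dp": [0, 0, -0.017], "angular": [0, 0, 0], "claw": 0},
  {"dp": [0, 0, -0.017], "angular": [0, 0, 0], "claw": 1},
  {"dp": [0, 0, -0.017], "angular": [0, 0, 0], "claw": 1},
  {"dp": [0, 0, -0.017], "angular": [0, 0, 0], "claw": 1},
  {"dp": [0, 0, -0.017], "angular": [0, 0, 0], "claw": 1},
])

```text
time: 9.0
tcp_pos: [0.5944, -0.0438, 0.2542]
tcp_rot: [0.999, 0.032, -0.0, 0.0]
force: [0.1, -0.2, 0.3]
grip_width: 0.0742
gripper_force: 0.0
```

Emit:
play_rows([
  {"dp": [0, 0, 0], "angular": [0, 0, 0], "claw": 1},
  {"dp": [0, 0, 0], "angular": [0, 0, 0], "claw": 1},
  {"dp": [0, 0, -0.15], "angular": [0, 0, 0], "claw": 1},
  {"dp": [0, 0, -0.35], "angular": [0, 0, 0], "claw": 1},
  {"dp": [0, 0, -0.5], "angular": [0, 0, 0], "claw": 1},
])

```text
time: 9.5
tcp_pos: [0.5947, -0.0431, 0.3565]
tcp_rot: [0.999, 0.033, 0.001, 0.0]
force: [0.0, -0.3, 0.5]
grip_width: 0.0939
gripper_force: 0.0
```

```bash
python3 - <<'E'
from h import *
snapshot("top");s=st();print(s["joints"].round(2))
snapshot("scene")
for c in ["scene","top"]:
  for n in ["handle","tray_knob","foot_axis","small_bottle","spare_dish"]: print(c,n,lm(c,n,2))
E
```

```text
9.55 [ 0.5972 -0.0433  0.3616] [9.994e-01 3.280e-02 5.200e-03 4.000e-04] F [ 1.1 -0.7  4.4] w 0.0939 gf 0.0
[-0.01  0.42  0.06  1.44 -0.03  1.27 -1.45]
scene handle [([0.5894, -0.0475, 0.2668], 0.75)]
scene tray_knob [([0.499, 0.138, 0.0478], 0.59)]
scene foot_axis [([0.5087, -0.0505, 0.1269], 0.96)]
scene small_bottle [([0.5472, -0.1691, -0.0006], 0.75)]
scene spare_dish [([0.4026, -0.0844, 0.0012], 0.5)]
top handle []
top tray_knob [([0.4915, 0.1407, 0.0457], 0.78)]
top foot_axis []
top small_bottle [([0.5465, -0.1704, 0.0011], 0.55)]
top spare_dish []
```

Emit:
play_rows([
  {"dp": [-0.08, -0.18, 0], "angular": [0, 0, 0.09], "claw": 0.4},
  {"dp": [-0.16, -0.36, 0], "angular": [0, 0, 0.18], "claw": 0.4},
  {"dp": [-0.24, -0.54, 0], "angular": [0, 0, 0.27], "claw": 0.4},
  {"dp": [-0.33, -0.74, 0], "angular": [0, 0, 0.36], "claw": 0.4},
  {"dp": [-0.43, -0.94, 0], "angular": [0, 0, 0.45], "claw": 0.4},
])

```text
time: 10.6
tcp_pos: [0.4953, 0.1402, 0.3543]
tcp_rot: [0.953, -0.303, 0.0, -0.0]
force: [1.2, 0.1, 0.7]
grip_width: 0.0574
gripper_force: 0.0
```

Emit:
play_rows([
  {"dp": [0, 0, 0.2], "angular": [0, 0, 0.09], "claw": 0.4},
  {"dp": [0, 0, 0.4], "angular": [0, 0, 0.18], "claw": 0.4},
  {"dp": [0, 0, 0.6], "angular": [0, 0, 0.27], "claw": 0.4},
  {"dp": [0, 0, 0.8], "angular": [0, 0, 0.36], "claw": 0.4},
  {"dp": [0, 0, 1.0], "angular": [0, 0, 0.45], "claw": 0.4},
])

```text
time: 11.1
tcp_pos: [0.4963, 0.1388, 0.1533]
tcp_rot: [0.799, -0.601, 0.0, -0.001]
force: [0.1, 0.9, -0.7]
grip_width: 0.0375
gripper_force: 0.0
```

Emit:
play_rows([
  {"dp": [0, 0, 0], "angular": [0, 0, 0.09], "claw": 0.4},
  {"dp": [0, 0, 0], "angular": [0, 0, 0.145], "claw": 0.4},
  {"dp": [0, 0, 0], "angular": [0, 0, 0.145], "claw": 0.4},
  {"dp": [0, 0, 0], "angular": [0, 0, 0.145], "claw": 0.4},
])

```text
time: 11.5
tcp_pos: [0.4961, 0.1393, 0.1544]
tcp_rot: [0.732, -0.681, 0.0, 0.0]
force: [-0.1, 0.7, -0.5]
grip_width: 0.0376
gripper_force: 0.0
```

Emit:
play_rows([
  {"dp": [0, 0, 0.2], "angular": [0, 0, 0], "claw": 0.4},
  {"dp": [0, 0, 0.4], "angular": [0, 0, 0], "claw": 0.4},
  {"dp": [0, 0, 0.5], "angular": [0, 0, 0], "claw": 0.4},
  {"dp": [0, 0, 0.57], "angular": [0, 0, 0], "claw": 0.4},
  {"dp": [0, 0, 0.57], "angular": [0, 0, 0], "claw": 0.4},
])

```text
time: 12.0
tcp_pos: [0.4952, 0.1388, 0.0393]
tcp_rot: [0.731, -0.682, -0.001, 0.001]
force: [-1.0, -0.3, 0.4]
grip_width: 0.0377
gripper_force: 0.0
```

Emit:
play_rows([
  {"dp": [0, 0, 0], "angular": [0, 0, 0], "claw": 0},
  {"dp": [0, 0, 0], "angular": [0, 0, 0], "claw": 0},
  {"dp": [0, 0, 0], "angular": [0, 0, 0], "claw": 0},
  {"dp": [0, 0, 0], "angular": [0, 0, 0], "claw": 0},
  {"dp": [0, 0, 0], "angular": [0, 0, 0], "claw": 0},
], grip_force=15)

```text
time: 12.5
tcp_pos: [0.4949, 0.1391, 0.0413]
tcp_rot: [0.731, -0.682, -0.001, 0.0]
force: [-3.7, -1.5, 6.7]
grip_width: 0.0153
gripper_force: 15.0
```

Emit:
play_rows([
  {"dp": [0.03, 0, 0], "angular": [0, 0, 0], "claw": 0},
  {"dp": [0.08, 0, 0], "angular": [0, 0, 0], "claw": 0},
  {"dp": [0.13, 0, 0], "angular": [0, 0, 0], "claw": 0},
  {"dp": [0.19, 0, 0], "angular": [0, 0, 0], "claw": 0},
  {"dp": [0.25, 0, 0], "angular": [0, 0, 0], "claw": 0},
])

```text
time: 13.0
tcp_pos: [0.4985, 0.0902, 0.0412]
tcp_rot: [0.732, -0.682, -0.001, -0.0]
force: [-1.6, 2.2, 5.9]
grip_width: 0.0152
gripper_force: 15.0
```

Emit:
play_rows([
  {"dp": [0.05, 0, 0], "angular": [0, 0, 0], "claw": 0},
  {"dp": [0.1, 0, 0], "angular": [0, 0, 0], "claw": 0},
  {"dp": [0.14, 0, 0], "angular": [0, 0, 0], "claw": 0},
  {"dp": [0.18, 0, 0], "angular": [0, 0, 0], "claw": 0},
  {"dp": [0.2, 0, 0], "angular": [0, 0, 0], "claw": 0},
])

```text
time: 13.5
tcp_pos: [0.5016, 0.0493, 0.0412]
tcp_rot: [0.731, -0.682, -0.001, -0.0]
force: [-4.4, 1.7, 6.4]
grip_width: 0.0159
gripper_force: 15.0
```

Emit:
play_rows([
  {"dp": [0.02, 0, 0], "angular": [0, 0, 0], "claw": 0},
  {"dp": [0.04, 0, 0], "angular": [0, 0, 0], "claw": 0},
  {"dp": [0.06, 0, 0], "angular": [0, 0, 0], "claw": 0},
  {"dp": [0.07, 0, 0], "angular": [0, 0, 0], "claw": 0},
  {"dp": [0.07, 0, 0], "angular": [0, 0, 0], "claw": 0},
])

```text
time: 14.0
tcp_pos: [0.5023, 0.0392, 0.0412]
tcp_rot: [0.732, -0.681, -0.003, -0.001]
force: [-3.4, 7.5, 8.1]
grip_width: 0.0157
gripper_force: 15.0
```

Emit:
play_rows([
  {"dp": [0.02, 0, 0], "angular": [0, 0, 0], "claw": 0},
  {"dp": [0.02, 0, 0], "angular": [0, 0, 0], "claw": 0},
  {"dp": [0.02, 0, 0], "angular": [0, 0, 0], "claw": 0},
])

```text
time: 14.3
tcp_pos: [0.5024, 0.0387, 0.0412]
tcp_rot: [0.733, -0.68, -0.004, -0.002]
force: [-2.4, 13.2, 8.1]
grip_width: 0.0156
gripper_force: 15.0
```

Emit:
play_rows([
  {"dp": [-0.02, 0, -0.015], "angular": [0, 0, 0], "claw": 0.4},
  {"dp": [-0.02, 0, -0.015], "angular": [0, 0, 0], "claw": 0.4},
  {"dp": [-0.02, 0, -0.015], "angular": [0, 0, 0], "claw": 0.4},
  {"dp": [-0.02, 0, -0.015], "angular": [0, 0, 0], "claw": 0.4},
  {"dp": [-0.02, 0, -0.1], "angular": [0, 0, 0], "claw": 0.4},
])

```text
time: 14.8
tcp_pos: [0.502, 0.0344, 0.0593]
tcp_rot: [0.731, -0.683, -0.001, 0.001]
force: [0.5, 0.3, -0.2]
grip_width: 0.0376
gripper_force: 0.0
```

Emit:
play_rows([
  {"dp": [0, 0, -0.2], "angular": [0, 0, 0], "claw": 0.4},
  {"dp": [0, 0, -0.4], "angular": [0, 0, 0], "claw": 0.4},
  {"dp": [0, 0, -0.6], "angular": [0, 0, 0], "claw": 0.6},
  {"dp": [0, 0, -0.8], "angular": [0, 0, 0], "claw": 1},
  {"dp": [0, 0, -1.0], "angular": [0, 0, 0], "claw": 1},
])

```text
time: 15.3
tcp_pos: [0.503, 0.0344, 0.2621]
tcp_rot: [0.731, -0.683, 0.0, 0.0]
force: [1.5, 0.3, -0.6]
grip_width: 0.0582
gripper_force: 0.0
```

Emit:
play_rows([
  {"dp": [-0.1, 0, -0.25], "angular": [0, 0, 0], "claw": 1},
  {"dp": [-0.2, 0, -0.45], "angular": [0, 0, 0], "claw": 1},
  {"dp": [-0.2, 0, -0.65], "angular": [0, 0, 0], "claw": 1},
  {"dp": [-0.2, 0, -0.65], "angular": [0, 0, 0], "claw": 1},
])

```text
time: 15.7
tcp_pos: [0.5034, 0.0748, 0.3948]
tcp_rot: [0.731, -0.682, 0.003, -0.003]
force: [1.2, 0.2, 0.6]
grip_width: 0.0902
gripper_force: 0.0
```

```bash
python3 - <<'E'
from h import *
a=snapshot("scene");b=snapshot("top");s=st();print(s["joints"].round(2))
for c in ["scene","top"]:
  for n in ["handle","release","tray_knob","foot_axis","dish"]: print(c,n,lm(c,n,3))
cv2.imwrite("pics/g.png",np.hstack([cv2.resize(a[130:255,180:305],(390,390),interpolation=2),cv2.resize(b[150:270,200:320],(390,390),interpolation=2)]))
E
```

```text
15.8 [0.5007 0.0748 0.3906] [ 7.310e-01 -6.823e-01  4.000e-04 -3.000e-04] F [-0.2 -0.9 -0.7] w 0.0932 gf 0.0
[-0.87  0.36  0.97  1.63 -0.31  1.31 -2.93]
scene handle [([0.5873, -0.0468, 0.2674], 0.75)]
scene release [([0.5626, -0.0437, 0.2643], 0.48)]
scene tray_knob [([0.5068, 0.0338, 0.0445], 0.61), ([0.5614, -0.0397, 0.2675], 0.43)]
scene foot_axis [([0.5112, -0.0468, 0.1272], 0.87)]
scene dish [([0.5081, 0.2476, -0.0021], 0.67), ([0.5067, -0.0515, 0.0458], 0.63), ([0.7586, -0.3311, 0.0051], 0.6)]
top handle [([0.5886, -0.0467, 0.2658], 0.63)]
top release [([0.5568, -0.0419, 0.2646], 0.61)]
top tray_knob [([0.5027, 0.0378, 0.043], 0.91)]
top foot_axis [([0.5064, -0.0471, 0.119], 0.96)]
top dish [([0.5098, -0.0507, 0.044], 0.57), ([0.7554, -0.3326, 0.001], 0.56)]
```

View pics/g.png

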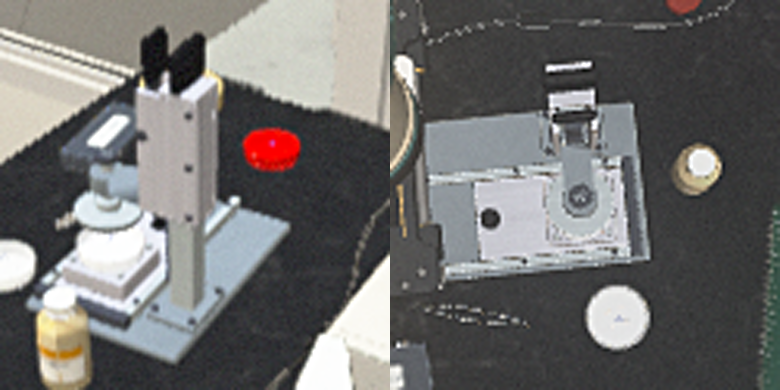

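Tray is home: knob at right-crop px (490,218), dish under the raised foot at (95,250) in the left crop, spare dish and bottle untouched. Joint 7 is near its limit, so I'll turn back and use the half-turned orientation to squeeze.

Emit:
play_rows([
  {"dp": [0.12, -0.06, 0], "angular": [0, 0, -0.09], "claw": 1},
  {"dp": [0.24, -0.12, 0], "angular": [0, 0, -0.18], "claw": 1},
  {"dp": [0.36, -0.18, 0], "angular": [0, 0, -0.27], "claw": 1},
  {"dp": [0.48, -0.24, 0], "angular": [0, 0, -0.36], "claw": 1},
  {"dp": [0.61, -0.31, 0], "angular": [0, 0, -0.45], "claw": 1},
])

```text
time: 16.8
tcp_pos: [0.5713, -0.043, 0.3903]
tcp_rot: [0.917, -0.399, -0.0, -0.0]
force: [0.1, 0.8, 1.6]
grip_width: 0.094
gripper_force: 0.0
```

Emit:
play_rows([
  {"dp": [0, 0, 0], "angular": [0, 0, -0.095], "claw": 1},
  {"dp": [0, 0, 0], "angular": [0, 0, -0.19], "claw": 1},
  {"dp": [0, 0, 0], "angular": [0, 0, -0.285], "claw": 1},
  {"dp": [0, 0, 0], "angular": [0, 0, -0.38], "claw": 1},
  {"dp": [0, 0, 0], "angular": [0, 0, -0.475], "claw": 1},
])

```text
time: 17.3
tcp_pos: [0.5708, -0.0425, 0.3903]
tcp_rot: [0.999, -0.054, -0.0, 0.0]
force: [-0.4, 0.0, -0.7]
grip_width: 0.094
gripper_force: 0.0
```

Emit:
play_rows([
  {"dp": [0, 0, 0], "angular": [0, 0, -0.095], "claw": 1},
  {"dp": [0, 0, 0], "angular": [0, 0, -0.19], "claw": 1},
  {"dp": [0, 0, 0], "angular": [0, 0, -0.285], "claw": 1},
  {"dp": [0, 0, 0], "angular": [0, 0, -0.38], "claw": 1},
  {"dp": [0, 0, 0], "angular": [0, 0, -0.475], "claw": 1},
])

```text
time: 17.8
tcp_pos: [0.5708, -0.0425, 0.3903]
tcp_rot: [0.955, 0.297, -0.0, 0.0]
force: [-0.6, 0.1, -0.4]
grip_width: 0.0938
gripper_force: 0.0
```

Emit:
play_rows([
  {"dp": [0, 0, 0], "angular": [0, 0, -0.095], "claw": 1},
  {"dp": [0, 0, 0], "angular": [0, 0, -0.19], "claw": 1},
  {"dp": [0, 0, 0], "angular": [0, 0, -0.285], "claw": 1},
  {"dp": [0, 0, 0], "angular": [0, 0, -0.38], "claw": 1},
  {"dp": [0, 0, 0], "angular": [0, 0, -0.475], "claw": 1},
])

```text
time: 18.3
tcp_pos: [0.5708, -0.0425, 0.3903]
tcp_rot: [0.791, 0.612, -0.0, -0.0]
force: [0.1, -0.2, 0.6]
grip_width: 0.094
gripper_force: 0.0
```

Emit:
play_rows([
  {"dp": [0, 0, 0], "angular": [0, 0, -0.095], "claw": 1},
  {"dp": [0, 0, 0], "angular": [0, 0, -0.19], "claw": 1},
  {"dp": [0, 0, 0], "angular": [0, 0, -0.219], "claw": 1},
  {"dp": [0, 0, 0], "angular": [0, 0, -0.219], "claw": 1},
  {"dp": [0, 0, 0], "angular": [0, 0, -0.219], "claw": 1},
])

```text
time: 18.8
tcp_pos: [0.5708, -0.0425, 0.3904]
tcp_rot: [0.683, 0.73, -0.0, -0.0]
force: [-0.6, 0.4, 0.3]
grip_width: 0.0939
gripper_force: 0.0
```

Emit:
play_rows([
  {"dp": [0, 0, 0.2], "angular": [0, 0, 0], "claw": 1},
  {"dp": [0, 0, 0.4], "angular": [0, 0, 0], "claw": 1},
  {"dp": [0, 0, 0.55], "angular": [0, 0, 0], "claw": 1},
  {"dp": [0, 0, 0.67], "angular": [0, 0, 0], "claw": 1},
  {"dp": [0, 0, 0.67], "angular": [0, 0, 0], "claw": 1},
], grip_force=3)

```text
time: 19.3
tcp_pos: [0.5685, -0.0421, 0.2533]
tcp_rot: [0.683, 0.731, -0.002, -0.003]
force: [0.2, -0.8, 0.1]
grip_width: 0.0941
gripper_force: 0.0
```

Emit:
play_rows([
  {"dp": [0, 0, 0], "angular": [0, 0, 0], "claw": 0.7},
  {"dp": [0, 0, 0], "angular": [0, 0, 0], "claw": 0.65},
  {"dp": [0, 0, 0], "angular": [0, 0, 0], "claw": 0.6},
  {"dp": [0, 0, 0], "angular": [0, 0, 0], "claw": 0.6},
  {"dp": [0, 0, 0], "angular": [0, 0, 0], "claw": 0.6},
])

```text
time: 19.8
tcp_pos: [0.5712, -0.0424, 0.2572]
tcp_rot: [0.683, 0.731, 0.0, 0.0]
force: [0.2, 0.0, -0.0]
grip_width: 0.0585
gripper_force: 0.0
```

Emit:
play_rows([
  {"dp": [0, -0.01, 0], "angular": [0, 0, 0], "claw": 0.6},
  {"dp": [0, -0.02, 0], "angular": [0, 0, 0], "claw": 0.6},
  {"dp": [0, -0.02, 0], "angular": [0, 0, 0], "claw": 0.6},
])

```text
time: 20.1
tcp_pos: [0.5689, -0.0425, 0.2568]
tcp_rot: [0.682, 0.731, 0.002, 0.002]
force: [5.7, 0.6, -4.5]
grip_width: 0.0575
gripper_force: 3.0
```

Emit:
play_rows([
  {"dp": [0, 0.025, 0], "angular": [0, 0, 0], "claw": 0.6},
  {"dp": [0, 0.045, 0], "angular": [0, 0, 0], "claw": 0.55},
  {"dp": [0, 0.045, 0], "angular": [0, 0, 0], "claw": 0.5},
  {"dp": [0, 0.045, 0], "angular": [0, 0, 0], "claw": 0.45},
  {"dp": [0, 0.045, 0], "angular": [0, 0, 0], "claw": 0.44},
])

```text
time: 20.6
tcp_pos: [0.5764, -0.042, 0.2564]
tcp_rot: [0.682, 0.731, 0.0, 0.0]
force: [2.8, -0.2, -1.7]
grip_width: 0.0423
gripper_force: 3.0
```

Handle touched first (+x force). Now the full squeeze, shifting toward the final centre.

Emit:
play_rows([
  {"dp": [0, 0.005, 0], "angular": [0, 0, 0], "claw": 0.38},
  {"dp": [0, 0.015, 0], "angular": [0, 0, 0], "claw": 0.2},
  {"dp": [0, 0.025, 0], "angular": [0, 0, 0], "claw": 0},
  {"dp": [0, 0.025, 0], "angular": [0, 0, 0], "claw": 0},
  {"dp": [0, 0.025, 0], "angular": [0, 0, 0], "claw": 0},
], grip_force=30)

```text
time: 21.1
tcp_pos: [0.582, -0.0417, 0.2563]
tcp_rot: [0.682, 0.731, 0.001, 0.001]
force: [5.8, 1.3, -5.0]
grip_width: 0.0314
gripper_force: 29.9
```

Emit:
play_rows([
  {"dp": [0, 0, 0.01], "angular": [0, 0, 0], "claw": 0},
  {"dp": [0, 0, 0.025], "angular": [0, 0, 0], "claw": 0},
  {"dp": [0, 0, 0.04], "angular": [0, 0, 0], "claw": 0},
  {"dp": [0, 0, 0.055], "angular": [0, 0, 0], "claw": 0},
  {"dp": [0, 0, 0.07], "angular": [0, 0, 0], "claw": 0},
])

```text
time: 21.6
tcp_pos: [0.582, -0.0416, 0.2426]
tcp_rot: [0.682, 0.731, 0.001, 0.001]
force: [5.2, -0.8, -3.8]
grip_width: 0.0307
gripper_force: 29.9
```

Emit:
play_rows([
  {"dp": [0, 0, 0.01], "angular": [0, 0, 0], "claw": 0},
  {"dp": [0, 0, 0.02], "angular": [0, 0, 0], "claw": 0},
  {"dp": [0, 0, 0.025], "angular": [0, 0, 0], "claw": 0},
  {"dp": [0, 0, 0.025], "angular": [0, 0, 0], "claw": 0},
  {"dp": [0, 0, 0.025], "angular": [0, 0, 0], "claw": 0},
])

```text
time: 22.1
tcp_pos: [0.582, -0.0416, 0.2374]
tcp_rot: [0.682, 0.731, 0.001, 0.001]
force: [6.0, 0.2, -5.9]
grip_width: 0.0308
gripper_force: 29.9
```

Emit:
play_rows([
  {"dp": [0, 0, 0.005], "angular": [0, 0, 0], "claw": 0},
  {"dp": [0, 0, 0.01], "angular": [0, 0, 0], "claw": 0},
  {"dp": [0, 0, 0.01], "angular": [0, 0, 0], "claw": 0},
])

```text
time: 22.4
tcp_pos: [0.582, -0.0417, 0.2355]
tcp_rot: [0.682, 0.731, 0.001, 0.001]
force: [6.6, 0.2, -5.5]
grip_width: 0.0313
gripper_force: 29.9
```

Emit:
play_rows([
  {"dp": [0, 0, 0.005], "angular": [0, 0, 0], "claw": 0},
  {"dp": [0, 0, 0.01], "angular": [0, 0, 0], "claw": 0},
  {"dp": [0, 0, 0.01], "angular": [0, 0, 0], "claw": 0},
])

```text
time: 22.7
tcp_pos: [0.582, -0.0416, 0.2335]
tcp_rot: [0.682, 0.731, 0.001, 0.001]
force: [5.6, -0.3, -5.4]
grip_width: 0.0312
gripper_force: 29.9
```

Emit:
play_rows([
  {"dp": [0, 0, 0.004], "angular": [0, 0, 0], "claw": 0},
  {"dp": [0, 0, 0.007], "angular": [0, 0, 0], "claw": 0},
  {"dp": [0, 0, 0.007], "angular": [0, 0, 0], "claw": 0},
])

```text
time: 23.0
tcp_pos: [0.582, -0.0416, 0.2322]
tcp_rot: [0.682, 0.731, 0.001, 0.001]
force: [5.9, 0.4, -5.1]
grip_width: 0.0311
gripper_force: 29.9
```

Emit:
play_rows([
  {"dp": [0, 0, 0.004], "angular": [0, 0, 0], "claw": 0},
  {"dp": [0, 0, 0.008], "angular": [0, 0, 0], "claw": 0},
  {"dp": [0, 0, 0.008], "angular": [0, 0, 0], "claw": 0},
])

```text
time: 23.3
tcp_pos: [0.582, -0.0416, 0.2305]
tcp_rot: [0.682, 0.731, 0.001, 0.001]
force: [6.0, -0.2, -4.8]
grip_width: 0.0311
gripper_force: 29.9
```

Emit:
play_rows([
  {"dp": [0, 0, 0.004], "angular": [0, 0, 0], "claw": 0},
  {"dp": [0, 0, 0.008], "angular": [0, 0, 0], "claw": 0},
  {"dp": [0, 0, 0.008], "angular": [0, 0, 0], "claw": 0},
])

```text
time: 23.6
tcp_pos: [0.582, -0.0416, 0.2289]
tcp_rot: [0.682, 0.731, 0.001, 0.001]
force: [5.2, -1.1, -4.6]
grip_width: 0.0311
gripper_force: 29.9
```

Emit:
play_rows([
  {"dp": [0, 0, 0.004], "angular": [0, 0, 0], "claw": 0},
  {"dp": [0, 0, 0.008], "angular": [0, 0, 0], "claw": 0},
  {"dp": [0, 0, 0.008], "angular": [0, 0, 0], "claw": 0},
])

```text
time: 23.9
tcp_pos: [0.582, -0.0416, 0.2275]
tcp_rot: [0.682, 0.731, 0.001, 0.001]
force: [5.0, -0.1, -5.1]
grip_width: 0.0309
gripper_force: 29.9
```

Emit:
play_rows([
  {"dp": [0, 0, 0.004], "angular": [0, 0, 0], "claw": 0},
  {"dp": [0, 0, 0.008], "angular": [0, 0, 0], "claw": 0},
  {"dp": [0, 0, 0.008], "angular": [0, 0, 0], "claw": 0},
])

```text
time: 24.2
tcp_pos: [0.5821, -0.0416, 0.2275]
tcp_rot: [0.682, 0.731, 0.001, 0.001]
force: [2.3, 0.8, 6.3]
grip_width: 0.0311
gripper_force: 29.9
```

Contact felt: about 11 N at the foot. I'll ease off so the head rests by its own weight, then open.

Emit:
play_rows([
  {"dp": [0, 0, -0.004], "angular": [0, 0, 0], "claw": 0},
  {"dp": [0, 0, -0.004], "angular": [0, 0, 0], "claw": 0},
])

```text
time: 24.4
tcp_pos: [0.5821, -0.0417, 0.2275]
tcp_rot: [0.682, 0.731, 0.001, 0.001]
force: [4.4, 0.3, 3.9]
grip_width: 0.0308
gripper_force: 29.9
```

Emit:
play_rows([
  {"dp": [0, 0, -0.005], "angular": [0, 0, 0], "claw": 0},
  {"dp": [0, 0, -0.005], "angular": [0, 0, 0], "claw": 0},
])

```text
time: 24.6
tcp_pos: [0.582, -0.0416, 0.2275]
tcp_rot: [0.682, 0.731, 0.001, 0.001]
force: [6.7, 0.6, -1.3]
grip_width: 0.031
gripper_force: 29.9
```

Emit:
play_rows([
  {"dp": [0, 0, 0], "angular": [0, 0, 0], "claw": 0.3},
  {"dp": [0, 0, 0], "angular": [0, 0, 0], "claw": 0.6},
  {"dp": [0, 0, 0], "angular": [0, 0, 0], "claw": 1},
  {"dp": [0, 0, 0], "angular": [0, 0, 0], "claw": 1},
  {"dp": [0, 0, 0], "angular": [0, 0, 0], "claw": 1},
])

```text
time: 25.1
tcp_pos: [0.5798, -0.0417, 0.2269]
tcp_rot: [0.683, 0.731, -0.001, -0.001]
force: [0.1, -0.3, 0.3]
grip_width: 0.0595
gripper_force: 0.0
```

Emit:
play_rows([
  {"dp": [0, 0, 0], "angular": [0, 0, 0], "claw": 1},
  {"dp": [0, 0, 0], "angular": [0, 0, 0], "claw": 1},
  {"dp": [0, 0, 0], "angular": [0, 0, 0], "claw": 1},
  {"dp": [0, 0, -0.1], "angular": [0, 0, 0], "claw": 1},
  {"dp": [0, 0, -0.25], "angular": [0, 0, 0], "claw": 1},
])

```text
time: 25.6
tcp_pos: [0.5794, -0.0416, 0.2764]
tcp_rot: [0.682, 0.731, -0.002, -0.002]
force: [-0.3, 0.5, 0.4]
grip_width: 0.0938
gripper_force: 0.0
```

Emit:
play_rows([
  {"dp": [0, 0, -0.2], "angular": [0, 0, 0], "claw": 1},
  {"dp": [0, 0, -0.4], "angular": [0, 0, 0], "claw": 1},
  {"dp": [0, 0, -0.6], "angular": [0, 0, 0], "claw": 1},
  {"dp": [0.3, 0, -0.7], "angular": [0, 0, 0], "claw": 1},
  {"dp": [0.5, 0, -0.7], "angular": [0, 0, 0], "claw": 1},
])

```text
time: 26.1
tcp_pos: [0.5754, 0.0545, 0.4203]
tcp_rot: [0.684, 0.729, 0.002, 0.002]
force: [1.3, 0.9, -0.3]
grip_width: 0.0937
gripper_force: 0.0
```

```bash
python3 - <<'E'
from h import *
a=snapshot("scene");b=snapshot("top");st()
for c in ["scene","top"]:
  for n in ["handle","release","tray_knob","foot_axis","dish"]: print(c,n,lm(c,n,3))
cv2.imwrite("pics/k.png",np.hstack([cv2.resize(a[155:255,180:280],(390,390),interpolation=2),cv2.resize(b[165:255,210:300],(390,390),interpolation=2)]))
E
```

```text
26.2 [0.5737 0.0646 0.4181] [ 0.678   0.7351  0.0027 -0.0017] F [-0.2  0.2 -0.8] w 0.0938 gf 0.0
scene handle [([0.588, -0.0456, 0.2372], 0.61)]
scene release [([0.5655, -0.0425, 0.2356], 0.57)]
scene tray_knob [([0.5113, -0.05, 0.0446], 0.52)]
scene foot_axis [([0.5074, -0.0502, 0.097], 0.73)]
scene dish [([0.7603, -0.3315, 0.0036], 0.93), ([0.5087, -0.0523, 0.0432], 0.55), ([0.5088, 0.2496, -0.0004], 0.46)]
top handle [([0.59, -0.0407, 0.2386], 0.81), ([0.5581, -0.0459, 0.2328], 0.63)]
top release [([0.5585, -0.0451, 0.2354], 0.54)]
top tray_knob [([0.5027, 0.0436, 0.0413], 0.64), ([0.4039, -0.0829, -0.0017], 0.24)]
top foot_axis [([0.5068, -0.0484, 0.0913], 0.71)]
top dish [([0.7588, -0.3317, -0.0027], 0.63)]
```

View pics/k.png

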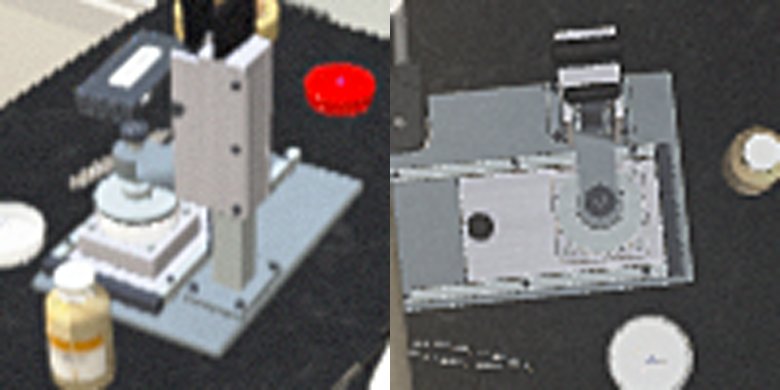

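The foot at left-crop px (140,205) sits on the dish. The knob is unmoved at (230.8,217.2) in full-image px, and the head reads about 0.0425 by both the handle height and touch. Handing in.

```bash
python3 -c "
from h import *
print(env.job_done())"
```

```text
the job is handed in; nothing more can be done
None
```

The job is handed in, with no verdict returned: the head was raised on its pawl, the tray pushed home, and the foot lowered gently and left resting on the dish; the spare dish and bottle were not touched.

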